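# Line up the stock cartons by height

### The job

Stand the four cartons (yellow, tan, orange and teal) upright on the stock board in order of height, one in each painted bay: the tallest in the bay next to the red end block, then stepping down to the lowest next to the grey one. Centre each carton in its bay, square to the board, with the longer side of its footprint along the row (the orange one is nearly square and may go either way).

Things in the scene. Friction and masses are not known exactly. Their poses are not given: they have to be found in the camera images.
- yellow_carton: Yellow carton, 46 x 60 mm in plan and 90 mm tall as it stands. Origin at the centre of its underside, z up; its x axis runs across the 46 mm side, its y axis along the 60 mm side. Loose, under 0.3 kg, a plain rigid box; grip it across x. Starts on the bench in front of a 410 mm tall tool chest whose drawer lips reach to world x = 0.707 m.
- tan_carton: Tan (light brown) carton, 31 x 85 mm in plan and 75 mm tall as it stands. Origin at the centre of its underside, z up; its x axis runs across the 31 mm side, its y axis along the 85 mm side. Loose, under 0.3 kg, a plain rigid box; grip it across x. Starts on the bench in front of a 410 mm tall tool chest whose drawer lips reach to world x = 0.707 m.
- orange_carton: Orange-red carton, nearly square in plan, 63 x 62 mm in plan and 62 mm tall as it stands. Origin at the centre of its underside, z up; its x axis runs across the 63 mm side, its y axis along the 62 mm side. Loose, under 0.3 kg, a plain rigid box; grip it across x. Starts on the bench in front of a 410 mm tall tool chest whose drawer lips reach to world x = 0.707 m.
- teal_carton: Teal (blue-green) flat carton, 51 x 70 mm in plan and 35 mm tall as it stands. Origin at the centre of its underside, z up; its x axis runs across the 51 mm side, its y axis along the 70 mm side. Loose, under 0.3 kg, a plain rigid box; grip it across x. Starts on the bench in front of a 410 mm tall tool chest whose drawer lips reach to world x = 0.707 m.
- board: Flat plywood stock board fixed on the bench, 80 mm (its x) by 390 mm (its y), 5 mm thick. Origin at the centre of its underside. Its top (5 mm up) bears a row of four bays, each a blue painted outline 72 mm (x) by 76 mm (y) with a small blue cross at its centre; the bay centres lie on the board's y axis at y = -129, -43, +43 and +129 mm, x = 0.
- red_stop: Red painted end block fixed on one end of the board, 45 mm (x) by 18 mm (y) by 22 mm high, with two screw heads on top. Origin at the centre of its underside, on the board's y axis 185 mm from the board's centre, at its +y or its -y end (the other block is at the other end).
- grey_stop: Grey painted end block fixed on one end of the board, 45 mm (x) by 18 mm (y) by 22 mm high, with two screw heads on top. Origin at the centre of its underside, on the board's y axis 185 mm from the board's centre, at its +y or its -y end (the other block is at the other end).

How it is judged:
At the end, for the whole second after the job is handed in: From the red block on, the bays hold the yellow, tan, orange and teal cartons: each upright (0.1 rad) on the board (4 mm), centred within 12 mm along and across its bay, its x axis within 0.2 rad of the board's x (either way; orange: x or y), released and at rest (under 0.02 m/s) (x of yellow_carton in the frame of board between -0.012 and 0.012 m and z of yellow_carton in the frame of board between 0.001 and 0.009 m and angle between each of yellow_carton, tan_carton, orange_carton, teal_carton's own z axis and vertical below 0.1 rad and linear speed of each of yellow_carton, tan_carton, orange_carton, teal_carton below 0.02 m/s and angle between the x axis of each of yellow_carton, tan_carton, teal_carton and the x axis of board, either way round below 0.2 rad and x of tan_carton in the frame of board between -0.012 and 0.012 m and z of tan_carton in the frame of board between 0.001 and 0.009 m and x of orange_carton in the frame of board between -0.012 and 0.012 m and z of orange_carton in the frame of board between 0.001 and 0.009 m and (angle between the x axis of orange_carton and the x axis of board, either way round below 0.2 rad or angle between the x axis of orange_carton and the y axis of board, either way round below 0.2 rad) and x of teal_carton in the frame of board between -0.012 and 0.012 m and z of teal_carton in the frame of board between 0.001 and 0.009 m and ((y of red_stop in the frame of board above 0 m and y of yellow_carton in the frame of board between 0.117 and 0.141 m and y of tan_carton in the frame of board between 0.031 and 0.055 m and y of orange_carton in the frame of board between -0.055 and -0.031 m and y of teal_carton in the frame of board between -0.141 and -0.117 m) or (y of red_stop in the frame of board below 0 m and y of yellow_carton in the frame of board between -0.141 and -0.117 m and y of tan_carton in the frame of board between -0.055 and -0.031 m and y of orange_carton in the frame of board between 0.031 and 0.055 m and y of teal_carton in the frame of board between 0.117 and 0.141 m))); the robot touches nothing.
It also fails if it takes over 128 s, if anything falls off the work surface, if the arm or the gripper's body presses on something with over 40 N, if the wrist force passes 120 N, or if a joint passes its speed limit or range.

### The arm

A 6-joint arm with a two-finger parallel gripper is mounted at the origin on the work surface; the furniture and walls round the work are solid. World frame = base frame: x ahead of the robot, y to its left, z up, the work surface at z = 0. Lengths are in m, angles in rad, forces in N, time in s.
With the tool pointing down it reaches from about 0.25 to 0.725 m from the base axis. Payload 4 kg.
Tool frame: the origin (TCP) lies on the centre line of the jaws, within the pads' length; the fingertips stand 25 mm ahead of it and the grasp point (between the pads) lies 6 mm ahead of it; z points along the fingers, x is the direction in which the jaws open and shut, and the axes are right-handed (so a half turn about z gives the same grasp; the last joint's range is limited). The gripper opens to 85 mm and grips with 20 to 120 N. Pads are 22 mm wide; open, the fingers measure 114 mm over their backs; the gripper's body (76 mm by 85 mm) begins 54 mm behind the grasp point. The pads swing forward as they close: fully open they stand 13 mm farther back than shut.
Start: joints at [-1.347, 0.241, 0.005, 1.335, 0, 1.571], TCP at [0.111, -0.488, 0.256] pointing down, gripper open.
Joint ranges: [-2.72, 2.72], [-1.05, 1.87], [-1.09, 1.28], [-1.99, 2.15], [-1.42, 1.44], [-3.14, 3.14]. Speed limits (rad/s): [2.79, 2.79, 3.14, 3.14, 3.14, 3.14].

### API

Orientations are given as a unit quaternion [x, y, z, w].
In Python, from workcell import bot, imaging, order gives the robot as it stands.
- The arm moves only by the tool carry_out, never from a script. Its argument "moves" is a list of rows, each a list of 5 numbers: the shift along the tool's x, y, z scaled (see below), then the turn about the tool's z scaled (see below), then the opening, from -1 (shut) to 1 (fully open). In form: [[tx, ty, tz, roll, hand], ...]. A call has 1 to 20 rows; each row is the pose to reach, as a shift and turn from the pose commanded when the call began, along the tool's axes at that moment; what a row does not reach only later rows make up. The controller multiplies each number of a shift by 0.1 m and each number of a turn by 90 degrees. A row lasts 1/10 s, in which the tool goes at most 50 mm and 8.59 degrees, less where a joint would pass 70% of its speed; a pose out of reach is approached as far as the arm can. A call with a number of a shift or a turn outside -1 to 1 is refused whole. A call with a gripper value outside its range is refused whole. The fingers move at their own pace and stop on an object; the grip force is fixed at half the most. Time passes only in rows, so rows that repeat a pose let the fingers close. It gives the time, the measured TCP pose, the force and the opening at its end, in the units of the state.
- bot.get_obs(): the state, without advancing time (a new reading comes with each control period).
- imaging.camera(name): name is "side" or "top" or "wrist"; returns the picture (480x640x3 uint8, red, green, blue); there is no depth.
- imaging.camera_model(name): a dict with "fovy" (degrees; the focal length in pixels is half the picture's height over the tangent of half this angle, whatever the lens; pixels are square), "cx", "cy" (the principal point, pixels), "eye" and "rotation" of the camera in the world. Camera axes: x right, y up, looking along -z (the intrinsics and any distortion apply to the point x, -y, -z); pixel columns grow to the right and rows downward; lengths in m; the calibration is good to about 2 mm. A picture is of the moment at which its call begins: read the wrist's pose just before it. camera_model takes no time and is no camera call; for the wrist camera it gives the pose at the moment of the call.
- order.job_done(): hands the job in, once; it reports no verdict.
The state is a dict: "clock": time; "joint_pos": joint angles; "joint_vel": joint speeds; "tau": joint torques, N m; "eef_pos": TCP position; "tool_rot": TCP orientation; "ft_force": force on the tool from outside, world axes, zero at the start; "ft_torque": the same for the moment, N m; "grip_width": finger opening in m.
Only numpy, scipy, OpenCV 4.12 (cv2) and the standard library are available. Lean on these libraries where they do the work, as an engineer would, in place of code of your own. Each camera call takes 0.05 s, during which the arm holds its last target.

## Working session

There is one attempt and no reset: what is moved stays moved. The work goes in short steps, Python scripts to look and compute and a tool call to move; the robot and the scene stay as the last step left them, time stands still between calls to the robot, and variables do not carry over. Pictures are saved under pics/ and viewed, and the job is handed in when it is done.

Besides the shell and the picture viewer there is one more tool, called after "Request:" in YAML: its name, and indented under it one key for each argument. carry_out: Moves the arm, as the interface text tells. Its arguments: {"type":"object","properties":{"moves":{"type":"array","items":{"type":"array","items":{"type":"number","minimum":-1,"maximum":1}}}},"required":["moves"]}

```bash
mkdir -p pics; ls; python3 - <<'E'
from workcell import bot, imaging
import cv2
print(bot.get_obs())
for n in ["side","top","wrist"]:
    m=imaging.camera_model(n); print(n,m)
    cv2.imwrite(f"pics/{n}0.png",imaging.camera(n)[:,:,::-1])
E
```

```text
pics
{'clock': 0.0, 'joint_pos': array([-1.34700036e+00,  2.41434376e-01,  3.68046237e-03,  1.33518080e+00,
       -1.29462089e-05,  1.57079257e+00]), 'joint_vel': array([ 6.40990172e-04, -5.27884217e-04, -6.08484892e-04,  1.33212889e-03,
       -1.24961955e-03, -9.12555855e-05]), 'tau': array([ 5.82262383e-04, -3.72316968e+01,  2.52408421e+01,  1.68037531e-02,
        1.30331364e-04, -4.09368027e-06]), 'eef_pos': array([ 0.11083117, -0.48695375,  0.25538551]), 'tool_rot': array([ 7.81644034e-01, -6.23723865e-01, -8.39762335e-04, -6.61823942e-04]), 'ft_force': array([-0.11516834, -0.80809959,  0.23095256]), 'ft_torque': array([ 0.02660127,  0.01245272, -0.04709801]), 'grip_width': 0.08537542477630838}
side {'fovy': 57.61126410795259, 'cx': 318.88201463069004, 'cy': 242.49961208473331, 'eye': array([ 0.31984557, -0.58879992,  0.50706149]), 'rotation': array([ 0.46074324, -0.07145555, -0.12830686,  0.87529831])}
top {'fovy': 46.29910893506419, 'cx': 329.0939053394454, 'cy': 249.2613359811772, 'eye': array([0.38927362, 0.10222265, 0.87104507]), 'rotation': array([-0.03803172,  0.0648246 ,  0.70623618, -0.70397572])}
wrist {'fovy': 58.74155365015918, 'cx': 322.1016548100117, 'cy': 242.96535814369494, 'eye': array([ 0.17702957, -0.47241907,  0.37355178]), 'rotation': array([-0.10509539,  0.08470303, -0.61810775,  0.77441795])}
```

View pics/side0.png

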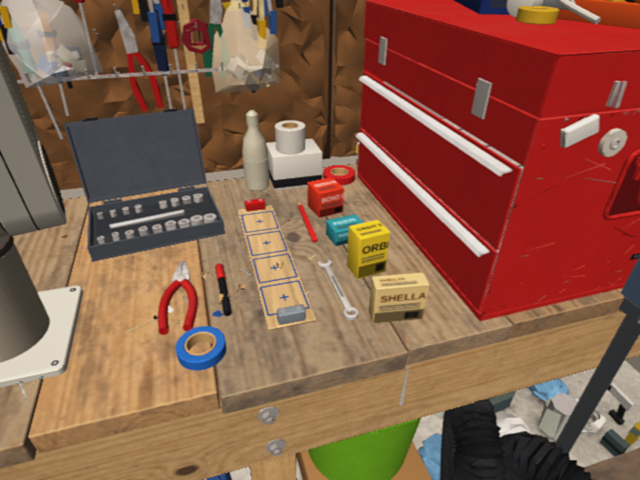

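View pics/top0.png

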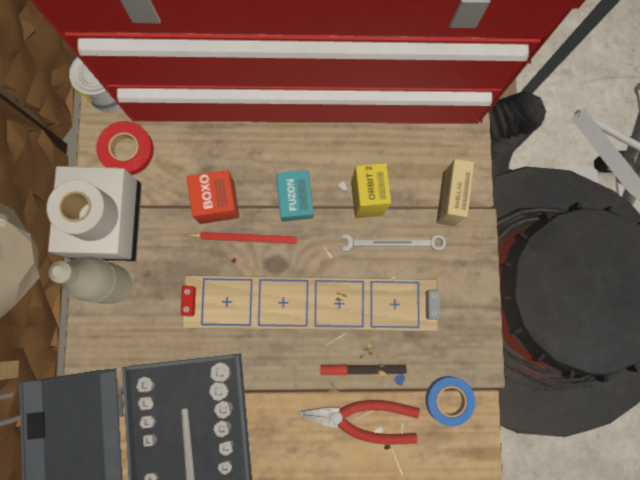

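View pics/wrist0.png

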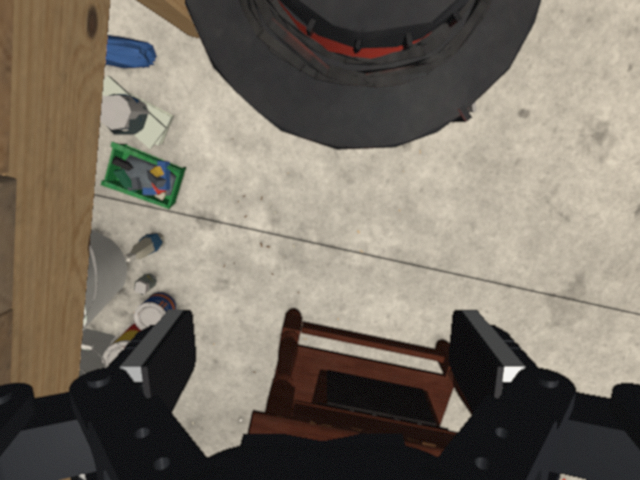

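```bash
cat > h.py <<'E'
import numpy as np, cv2
from workcell import bot, imaging
from scipy.spatial.transform import Rotation as R
def K(m):
    f=240/np.tan(np.radians(m['fovy'])/2); return f
def proj(m,P):
    P=np.atleast_2d(P); c=R.from_quat(m['rotation']).inv().apply(P-m['eye']); f=K(m)
    return np.c_[m['cx']+f*c[:,0]/-c[:,2], m['cy']+f*-c[:,1]/-c[:,2]]
def unproj(m,px,z):
    px=np.atleast_2d(np.array(px,float)); f=K(m)
    d=np.c_[(px[:,0]-m['cx'])/f,-(px[:,1]-m['cy'])/f,-np.ones(len(px))]
    d=R.from_quat(m['rotation']).apply(d); t=(z-m['eye'][2])/d[:,2]
    return m['eye']+d*t[:,None]
E
python3 - <<'E'
from h import *
im=cv2.imread('pics/top0.png')
c=im[150:340,170:490]; cv2.imwrite('pics/topz1.png',cv2.resize(c[:85],None,fx=2.5,fy=2.5,interpolation=cv2.INTER_CUBIC))
cv2.imwrite('pics/topz2.png',cv2.resize(c[110:],None,fx=2.5,fy=2.5,interpolation=cv2.INTER_CUBIC))
m=imaging.camera_model('top')
print(unproj(m,[[227,302],[283,302.5],[339,303.5],[395,304.5]],.005).round(4))
s=imaging.camera_model('side')
print(unproj(s,[[260,221],[267,242],[275,267],[284,297]],.005).round(4))
E
```

```text
[[ 0.4349  0.2256  0.005 ]
 [ 0.4337  0.1402  0.005 ]
 [ 0.4319  0.0542  0.005 ]
 [ 0.43   -0.0325  0.005 ]]
[[ 0.4365  0.2272  0.005 ]
 [ 0.4351  0.1427  0.005 ]
 [ 0.4332  0.0566  0.005 ]
 [ 0.4302 -0.0305  0.005 ]]
```

View pics/topz1.png

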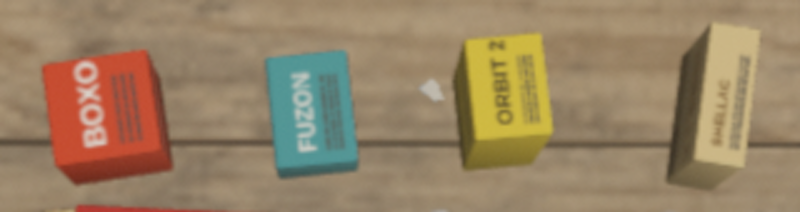

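View pics/topz2.png

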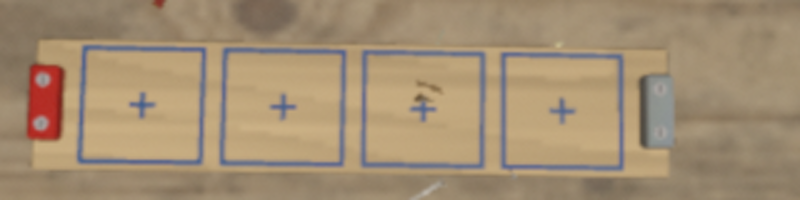

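```bash
python3 - <<'E'
from h import *
m=imaging.camera_model('top')
C={'orange':(.062,[(43,65),(147,50),(160,140),(63,157)]),
'teal':(.035,[(267,57),(346,51),(358,161),(279,168)]),
'yellow':(.090,[(465,42),(541,33),(552,131),(477,139)]),
'tan':(.075,[(711,23),(760,31),(740,163),(689,153)])}
for n,(z,p) in C.items():
    P=unproj(m,np.array(p)/2.5+[170,150],z)[:,:2]
    c=P.mean(0); u=(P[0]-P[3]+P[1]-P[2]); L=np.linalg.norm(u)/2; v=P[0]-P[1]+P[3]-P[2]
    print(n,c.round(4),'len(vert)',L.round(4),np.degrees(np.arctan2(u[1],u[0])).round(1),'wid',(np.linalg.norm(v)/2).round(4),np.degrees(np.arctan2(-v[0],v[1])).round(1))
o=bot.get_obs(); print(R.from_quat(o['tool_rot']).as_matrix().round(3))
s=imaging.camera_model('side')
E
```

```text
orange [0.5943 0.2437] len(vert) 0.0559 11.3 wid 0.0592 9.6
teal [0.5977 0.1216] len(vert) 0.0695 6.2 wid 0.0483 5.0
yellow [0.5979 0.0078] len(vert) 0.0578 5.6 wid 0.0439 6.8
tan [ 0.5988 -0.1217] len(vert) 0.0808 -11.2 wid 0.03 -10.2
[[ 0.222 -0.975 -0.   ]
 [-0.975 -0.222  0.002]
 [-0.002  0.    -1.   ]]
```

Request:
carry_out:
  moves:
    - [-0.3,-0.5,0,-0.09,1]
    - [-0.6,-1,0,-0.19,1]
    - [-0.6,-1,0,-0.28,1]
    - [-0.6,-1,0,-0.38,1]
    - [-0.6,-1,0,-0.47,1]
    - [-0.6,-1,0,-0.57,1]
    - [-0.6,-1,0,-0.66,1]
    - [-0.6,-1,0,-0.76,1]
    - [-0.6,-1,0,-0.85,1]
    - [-0.6,-1,0,-0.96,1]
    - [-0.6,-1,0,-0.96,1]

```text
clock: 1.25
eef_pos: [0.195, -0.4066, 0.256]
tool_rot: [0.997, 0.081, -0.0, -0.0]
ft_force: [0.1, 0.3, -0.4]
grip_width: 0.0851
```

```bash
cat >> h.py <<'E'
def plan(x,y,z,yaw,dz=0):
    o=bot.get_obs(); T=R.from_quat(o['tool_rot']).as_matrix(); p=o['eef_pos']
    cy=np.degrees(np.arctan2(T[1,0],T[0,0])); d=T.T@(np.array([x,y,z])-p)
    dy=(yaw-cy+180)%360-180
    print('t',round(o['clock'],2),'pos',p.round(4),'yaw',cy.round(2),'j6',o['joint_pos'][5].round(2),'grip',round(o['grip_width'],4),'F',o['ft_force'].round(1))
    print('shift units',(d*10).round(3),'roll',round(-dy/90,3),'or',round(-(dy-np.sign(dy)*360)/90,3), 'tilt',T[:,2].round(4))
E
python3 -c "
from h import *
plan(.598,.008,.2,96)"
```

```text
t 1.25 pos [ 0.195  -0.4066  0.256 ] yaw 9.27 j6 0.29 grip 0.0851 F [ 0.1  0.3 -0.4]
shift units [ 4.645 -3.442  0.561] roll -0.964 or 3.036 tilt [-4.e-04  7.e-04 -1.e+00]
```

Request:
carry_out:
  moves:
    - [0.35,-0.26,0,0,1]
    - [0.75,-0.55,0,0,1]
    - [1,-0.74,0,0,1]
    - [1,-0.74,0,0,1]

```text
clock: 1.65
eef_pos: [0.2838, -0.3154, 0.2562]
tool_rot: [0.997, 0.082, 0.0, -0.0]
ft_force: [0.3, -0.0, -0.1]
grip_width: 0.0851
```

Request:
carry_out:
  moves:
    - [0.35,-0.26,0,0,1]
    - [0.75,-0.55,0,0,1]
    - [1,-0.74,0,0,1]
    - [1,-0.74,0,0,1]

```text
clock: 2.05
eef_pos: [0.3706, -0.2271, 0.2562]
tool_rot: [0.997, 0.082, 0.0, -0.0]
ft_force: [0.2, -0.2, 0.2]
grip_width: 0.0855
```

Request:
carry_out:
  moves:
    - [0.3,-0.26,0,-0.095,1]
    - [0.6,-0.55,0,-0.19,1]
    - [0.8,-0.74,0,-0.28,1]
    - [0.8,-0.74,0,-0.38,1]
    - [0.8,-0.74,0,-0.475,1]
    - [0.8,-0.74,0,-0.57,1]
    - [0.8,-0.74,0,-0.66,1]
    - [0.8,-0.74,0,-0.76,1]
    - [0.8,-0.74,0,-0.85,1]
    - [0.8,-0.74,0,-0.96,1]
    - [0.8,-0.74,0,-0.96,1]

```text
clock: 3.15
eef_pos: [0.4353, -0.1442, 0.2561]
tool_rot: [0.672, 0.74, -0.0, -0.0]
ft_force: [-1.0, -0.0, -0.2]
grip_width: 0.0854
```

```bash
python3 -c "
from h import *
plan(.598,.008,.2,96)
print(imaging.camera_model('wrist'))
cv2.imwrite('pics/w1.png',imaging.camera('wrist')[:,:,::-1])"
```

```text
t 3.15 pos [ 0.4353 -0.1442  0.2561] yaw 95.5 j6 -0.42 grip 0.0854 F [-1.  -0.  -0.2]
shift units [1.359 1.765 0.56 ] roll -0.006 or 3.994 tilt [-7.e-04 -5.e-04 -1.e+00]
{'fovy': 58.74155365015918, 'cx': 322.1016548100117, 'cy': 242.96535814369494, 'eye': array([ 0.36818722, -0.150808  ,  0.37425709]), 'rotation': array([-0.09089929, -0.09926747,  0.73339505,  0.6663445 ])}
```

View pics/w1.png

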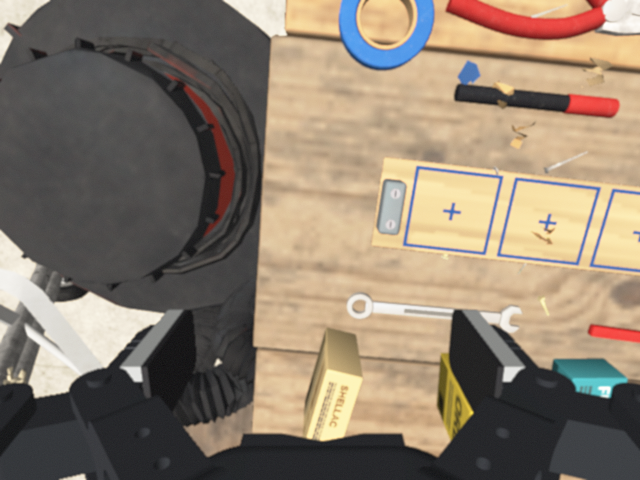

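Request:
carry_out:
  moves:
    - [0.4,0.4,0,0,1]
    - [0.7,0.75,0,0,1]
    - [0.7,0.75,0,0,1]
    - [0.7,0.75,0,0,1]
    - [0.7,0.75,0,0,1]

```text
clock: 3.7
eef_pos: [0.5029, -0.0666, 0.256]
tool_rot: [0.672, 0.74, -0.001, -0.0]
ft_force: [0.1, 0.2, -0.5]
grip_width: 0.0854
```

```bash
python3 -c "
from h import *
m=imaging.camera_model('wrist')
cv2.imwrite('pics/w2.png',imaging.camera('wrist')[:,:,::-1])
plan(.598,.008,.2,96)
np.save('w2.npy',m,allow_pickle=True)
M=dict(m,eye=np.array([ 0.36818722, -0.150808  ,  0.37425709]),rotation=np.array([-0.09089929, -0.09926747,  0.73339505,  0.6663445 ]))
print(unproj(M,[[452,211],[547,222]],.005))
"
```

```text
t 3.75 pos [ 0.5028 -0.0669  0.2562] yaw 95.47 j6 -0.23 grip 0.0856 F [-0.7 -1.2  0.5]
shift units [0.655 1.019 0.561] roll -0.006 or 3.994 tilt [-9.e-04 -3.e-04 -1.e+00]
[[ 0.42996478 -0.03044543  0.005     ]
 [ 0.43170107  0.05504906  0.005     ]]
```

View pics/w2.png

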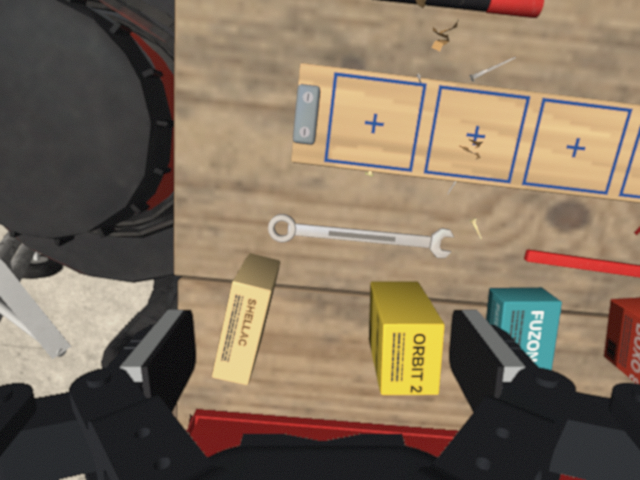

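```bash
python3 - <<'E'
from h import *
im=cv2.imread('pics/w2.png')
cv2.imwrite('pics/w2z.png',cv2.resize(im[245:405,200:640],None,fx=1.8,fy=1.8,interpolation=cv2.INTER_CUBIC))
E
```

```text
(no output)
```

View pics/w2z.png

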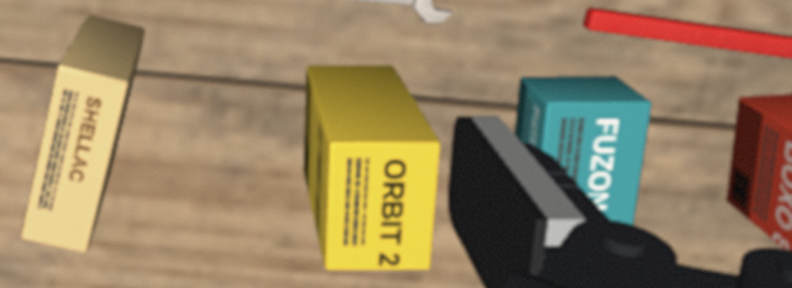

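```bash
python3 - <<'E'
from h import *
m=np.load('w2.npy',allow_pickle=True).item()
C={'yellow':(.090,[(326,270),(431,269),(439,141),(329,143)]),
'tan':(.075,[(22,239),(87,250),(126,81),(59,65)])}
for n,(z,p) in C.items():
    P=unproj(m,np.array(p)/1.8+[200,245],z)[:,:2]
    c=P.mean(0); u=(P[0]-P[3]+P[1]-P[2]); L=np.linalg.norm(u)/2; v=-(P[0]-P[1]+P[3]-P[2])
    print(n,c.round(4),'len(vert)',L.round(4),np.degrees(np.arctan2(u[1],u[0])).round(1),'wid',(np.linalg.norm(v)/2).round(4),np.degrees(np.arctan2(-v[0],v[1])).round(1))
P=unproj(m,np.array([(329,143),(439,141)])/1.8+[200,245],.09);print(P)
P=unproj(m,np.array([(306,67),(391,67)])/1.8+[200,245],0);print(P)
E
```

```text
yellow [0.5981 0.0094] len(vert) 0.0594 6.5 wid 0.0446 6.4
tan [ 0.5975 -0.1215] len(vert) 0.0838 -8.7 wid 0.0288 -7.2
[[ 0.57113252 -0.01606569  0.09      ]
 [ 0.56598207  0.02815817  0.09      ]]
[[ 0.57228833 -0.01557949  0.        ]
 [ 0.5680661   0.02830922  0.        ]]
```

Request:
carry_out:
  moves:
    - [0.4,0.4,0,-0.01,1]
    - [0.67,0.8,0,-0.01,1]
    - [0.67,1,0,-0.01,1]
    - [0.67,1,0.5,-0.01,1]
    - [0.67,1,0.8,-0.01,1]
    - [0.67,1,0.8,-0.01,1]
    - [0.67,1,0.8,-0.01,1]

```text
clock: 4.45
eef_pos: [0.5961, 0.0095, 0.1768]
tool_rot: [0.667, 0.746, -0.0, -0.0]
ft_force: [0.5, -0.2, 1.0]
grip_width: 0.0855
```

```bash
python3 -c "
from h import *
plan(.598,.009,.066,96.4)
cv2.imwrite('pics/w3.png',imaging.camera('wrist')[:,:,::-1])"
```

```text
t 4.45 pos [0.5961 0.0095 0.1768] yaw 96.4 j6 -0.1 grip 0.0855 F [ 0.5 -0.2  1. ]
shift units [-0.007  0.019  1.108] roll 0.0 or -4.0 tilt [-1.e-03 -1.e-04 -1.e+00]
```

View pics/w3.png

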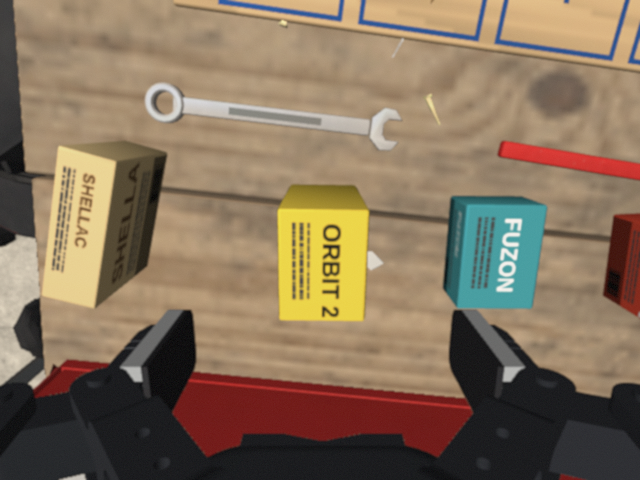

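Request:
carry_out:
  moves:
    - [0,0.02,0.35,0,1]
    - [0,0.02,0.7,0,1]
    - [0,0.02,0.9,0,1]
    - [0,0.02,1,0,1]
    - [0,0.02,1,0,1]

```text
clock: 5.0
eef_pos: [0.5991, 0.0105, 0.077]
tool_rot: [0.666, 0.746, 0.0, 0.0]
ft_force: [-1.2, 0.8, -0.3]
grip_width: 0.0857
```

Request:
carry_out:
  moves:
    - [0,0,0.11,0,1]
    - [0,0,0.11,0,1]
    - [0,0,0.11,0,-1]
    - [0,0,0.11,0,-1]
    - [0,0,0.11,0,-1]
    - [0,0,0.11,0,-1]
    - [0,0,0.11,0,-1]
    - [0,0,0.11,0,-1]
    - [0,0,0.11,0,-1]
    - [0,0,0.11,0,-1]

```text
clock: 6.0
eef_pos: [0.5993, 0.0109, 0.0661]
tool_rot: [0.666, 0.746, 0.001, 0.001]
ft_force: [-0.4, -0.6, 4.6]
grip_width: 0.0443
```

Request:
carry_out:
  moves:
    - [0,0,-0.2,0,-1]
    - [0,0,-0.5,0,-1]
    - [0,0,-0.8,0,-1]
    - [0,0,-1,0,-1]
    - [0,0,-1,0,-1]

```text
clock: 6.5
eef_pos: [0.6003, 0.011, 0.1679]
tool_rot: [0.666, 0.746, 0.002, 0.002]
ft_force: [0.3, 0.4, -1.6]
grip_width: 0.0443
```

```bash
python3 -c "
from h import *
plan(.435,.226,.16,178.9)
cv2.imwrite('pics/w4.png',imaging.camera('wrist')[:,:,::-1])"
```

```text
t 6.5 pos [0.6003 0.011  0.1679] yaw 96.53 j6 -0.1 grip 0.0443 F [ 0.3  0.4 -1.6]
shift units [ 2.324 -1.398  0.071] roll -0.915 or 3.085 tilt [ 5.1e-03  2.0e-04 -1.0e+00]
```

View pics/w4.png

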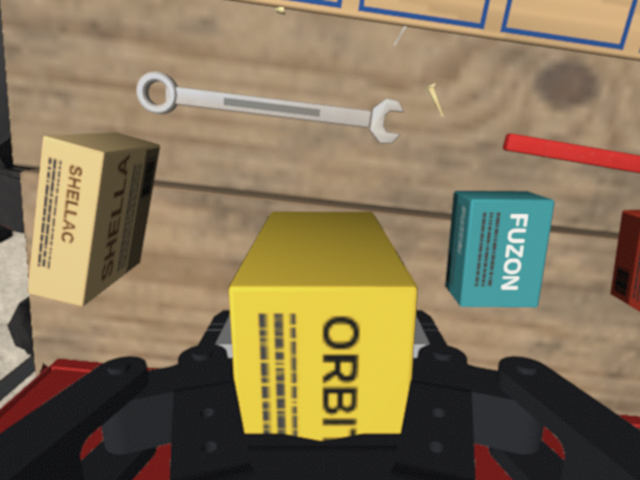

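```bash
python3 -c "
from h import *
m=imaging.camera_model('wrist'); o=bot.get_obs(); T=R.from_quat(o['tool_rot'])
P=unproj(m,[[231,290],[414,286]],o['eef_pos'][2]+.024)
print(T.inv().apply(P-o['eef_pos']))
"
```

```text
[[-0.0217819  -0.02999751 -0.02404821]
 [ 0.02133895 -0.03099826 -0.02405352]]
```

Request:
carry_out:
  moves:
    - [0.2,-0.3,0,0,-1]
    - [0.5,-0.6,0,0,-1]
    - [0.8,-0.7,0,0,-1]
    - [1,-0.7,0,0,-1]
    - [1,-0.7,0,0,-1]

```text
clock: 7.05
eef_pos: [0.5155, 0.1042, 0.163]
tool_rot: [0.664, 0.747, -0.001, -0.002]
ft_force: [0.2, -0.6, -2.6]
grip_width: 0.0444
```

Request:
carry_out:
  moves:
    - [0.3,-0.3,0,-0.09,-1]
    - [0.6,-0.6,0,-0.18,-1]
    - [0.9,-0.7,0,-0.27,-1]
    - [1,-0.7,0,-0.36,-1]
    - [1,-0.7,0,-0.45,-1]
    - [1,-0.7,0,-0.54,-1]
    - [1,-0.7,0,-0.63,-1]
    - [1,-0.7,0,-0.72,-1]
    - [1,-0.7,0,-0.81,-1]
    - [1,-0.7,0,-0.915,-1]
    - [1,-0.7,0,-0.915,-1]

```text
clock: 8.15
eef_pos: [0.4363, 0.1926, 0.1637]
tool_rot: [0.01, 1.0, -0.001, -0.001]
ft_force: [0.6, 0.1, -2.0]
grip_width: 0.0447
```

```bash
python3 -c "
from h import *
plan(.435,.226,.072,178.9)
cv2.imwrite('pics/w5.png',imaging.camera('wrist')[:,:,::-1])"
```

```text
t 8.15 pos [0.4363 0.1926 0.1637] yaw 178.85 j6 -1.13 grip 0.0447 F [ 0.6  0.1 -2. ]
shift units [0.017 0.335 0.916] roll -0.001 or 3.999 tilt [-0.0028 -0.0016 -1.    ]
```

View pics/w5.png

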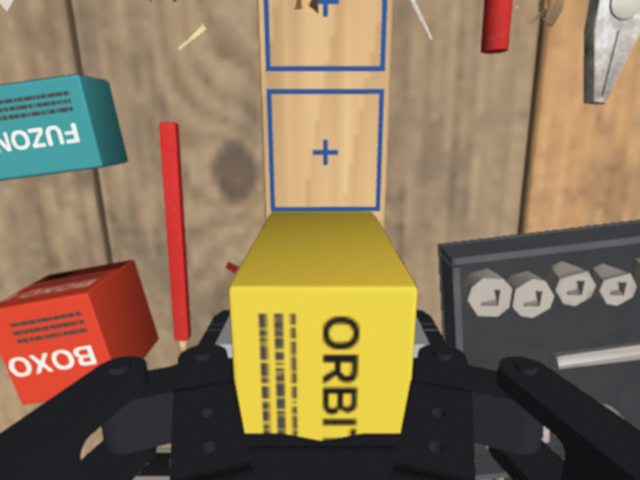

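Request:
carry_out:
  moves:
    - [0.02,0.2,0,0,-1]
    - [0.02,0.33,0.2,0,-1]
    - [0.02,0.33,0.4,0,-1]
    - [0.02,0.33,0.6,0,-1]
    - [0.02,0.33,0.7,0,-1]
    - [0.02,0.33,0.8,0,-1]
    - [0.02,0.33,0.8,0,-1]

```text
clock: 8.9
eef_pos: [0.4348, 0.2261, 0.084]
tool_rot: [0.01, 1.0, -0.001, -0.001]
ft_force: [-0.3, -0.8, -1.3]
grip_width: 0.0441
```

```bash
python3 -c "
from h import *
plan(.435,.226,.072,178.9)
cv2.imwrite('pics/s6.png',imaging.camera('side')[:,:,::-1][150:350,150:450])"
```

```text
t 8.9 pos [0.4348 0.2261 0.084 ] yaw 178.8 j6 -1.07 grip 0.0441 F [-0.3 -0.8 -1.3]
shift units [-0.002 -0.     0.12 ] roll -0.001 or 3.999 tilt [-0.0023 -0.0013 -1.    ]
```

View pics/s6.png

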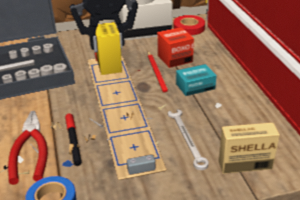

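Now lower, release, and rise.

Request:
carry_out:
  moves:
    - [0,0,0.06,0,-1]
    - [0,0,0.12,0,-1]
    - [0,0,0.125,0,-1]
    - [0,0,0.125,0,0.5]
    - [0,0,0.125,0,0.5]
    - [0,0,0.125,0,0.5]
    - [0,0,0.125,0,0.5]
    - [0,0,-0.2,0,0.5]
    - [0,0,-0.6,0,0.5]
    - [0,0,-1,0,0.5]
    - [0,0,-1,0,0.5]

```text
clock: 10.05
eef_pos: [0.4389, 0.2285, 0.1914]
tool_rot: [0.01, 1.0, 0.003, 0.005]
ft_force: [-0.9, 0.4, 0.3]
grip_width: 0.0637
```

```bash
python3 -c "
from h import *
plan(.595,-.1215,.2,81)
cv2.imwrite('pics/w7.png',imaging.camera('wrist')[:,:,::-1])"
```

```text
t 10.05 pos [0.4389 0.2285 0.1914] yaw 178.87 j6 -1.07 grip 0.0637 F [-0.9  0.4  0.3]
shift units [-1.63  -3.468 -0.089] roll 1.087 or -2.913 tilt [ 0.0106  0.0055 -0.9999]
```

View pics/w7.png

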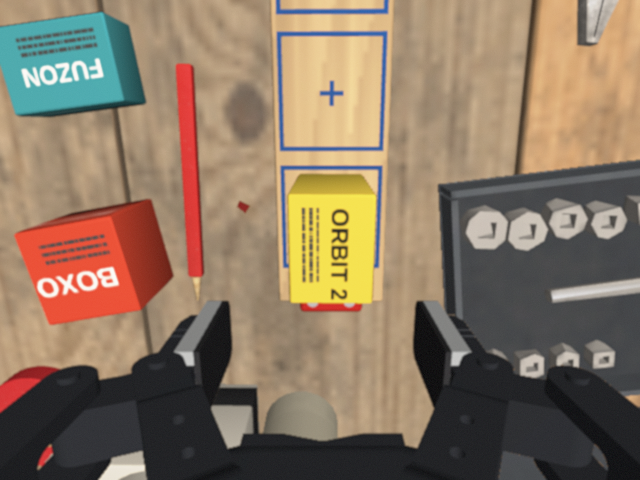

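```bash
python3 - <<'E'
from h import *
m=imaging.camera_model('wrist')
im=cv2.imread('pics/w7.png')
cv2.imwrite('pics/w7z.png',cv2.resize(im[0:340,0:200],None,fx=3,fy=3,interpolation=cv2.INTER_CUBIC)[540:])
P=unproj(m,[[290,302],[375,302],[374,202],[291,202]],.095); print(P,P.mean(0))
plan(.594,.244,.19,190)
E
```

```text
[[0.45614116 0.25144993 0.095     ]
 [0.41061002 0.25222818 0.095     ]
 [0.41183746 0.19804255 0.095     ]
 [0.45344567 0.19725812 0.095     ]] [0.43300858 0.22474469 0.095     ]
t 10.1 pos [0.4376 0.2278 0.1887] yaw 178.87 j6 -1.07 grip 0.064 F [ 0.7 -0.  -1. ]
shift units [-1.56   0.193 -0.002] roll -0.124 or 3.876 tilt [ 0.0069  0.0036 -1.    ]
```

View pics/w7z.png

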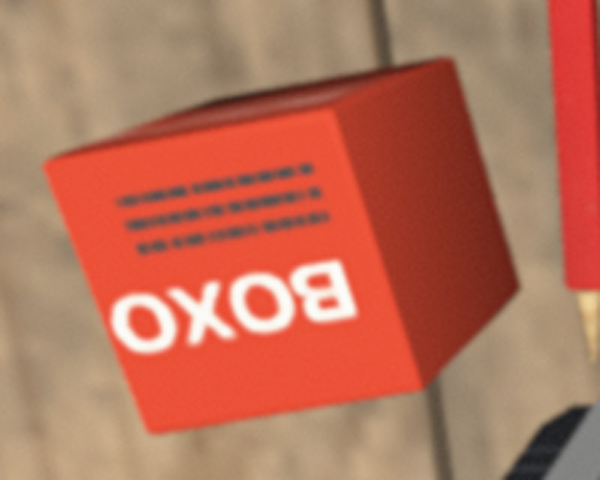

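```bash
python3 - <<'E'
from h import *
m=imaging.camera_model('wrist')
P=unproj(m,(np.array([(45,161),(334,107),(424,388),(150,433)])+[0,540])/3,.062)[:,:2]
print(P,P.mean(0))
for i in range(4):
    d=P[(i+1)%4]-P[i]; print(np.linalg.norm(d),np.degrees(np.arctan2(d[1],d[0]))%90)
E
```

```text
[[0.6212282  0.21908919]
 [0.56204718 0.20926403]
 [0.55244886 0.26915251]
 [0.61175881 0.27844874]] [0.58687076 0.24398862]
0.05999106361206384 9.42619799174983
0.06065277003164326 9.10534480516462
0.06003406974042484 8.908052303143522
0.06011011983281869 9.063794859473347
```

Request:
carry_out:
  moves:
    - [-0.4,0.1,0,-0.09,1]
    - [-0.8,0.1,0,-0.12,1]
    - [-1,0.1,0,-0.12,1]
    - [-1,0.1,0,-0.12,1]

```text
clock: 10.5
eef_pos: [0.5374, 0.2343, 0.1833]
tool_rot: [-0.083, 0.997, -0.0, -0.001]
ft_force: [-0.5, -0.6, 0.5]
grip_width: 0.0855
```

```bash
python3 - <<'E'
from h import *
m=imaging.camera_model('wrist')
plan(.594,.244,.15,190)
cv2.imwrite('pics/w8.png',imaging.camera('wrist')[:,:,::-1])
np.save('w8.npy',m,allow_pickle=True)
E
```

```text
t 10.5 pos [0.5374 0.2343 0.1833] yaw -170.43 j6 -1.33 grip 0.0855 F [-0.5 -0.6  0.5]
shift units [-0.575  0.002  0.332] roll -0.005 or 3.995 tilt [-1.1e-03 -8.0e-04 -1.0e+00]
```

View pics/w8.png

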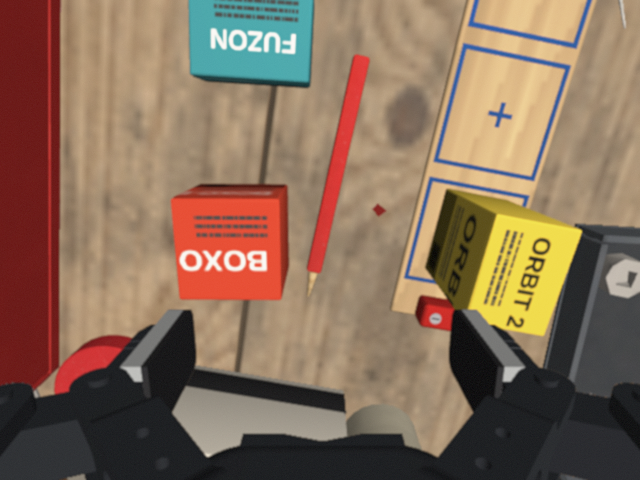

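```bash
python3 - <<'E'
from h import *
m=np.load('w8.npy',allow_pickle=True).item()
im=cv2.imread('pics/w8.png')
cv2.imwrite('pics/w8z.png',cv2.resize(im[170:310,160:300],None,fx=4,fy=4,interpolation=cv2.INTER_CUBIC))
P=unproj(m,np.array([(173,197),(287,194),(282,299),(180,299)]),.062)[:,:2]
print(P,P.mean(0))
for i in range(4):
    d=P[(i+1)%4]-P[i]; print(np.linalg.norm(d),np.degrees(np.arctan2(d[1],d[0]))%90)
E
```

```text
[[0.62519518 0.21994036]
 [0.56190079 0.20757768]
 [0.55567672 0.27121803]
 [0.6164279  0.28140334]] [0.58980015 0.24503485]
0.06449042910648359 11.051892065297238
0.06394398380163045 5.585808985409628
0.06159908093264473 9.517474456455654
0.062085122116074816 8.11809490673032
```

View pics/w8z.png

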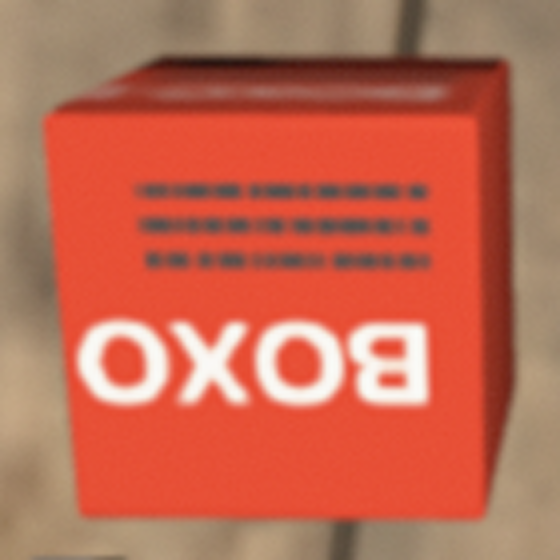

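```bash
python3 - <<'E'
from h import *
m=np.load('w8.npy',allow_pickle=True).item()
P=unproj(m,np.array([(47,113),(477,115),(486,518),(80,516)])/4+[160,170],.062)[:,:2]
print(P,P.mean(0))
for i in range(4):
    d=P[(i+1)%4]-P[i]; print(np.linalg.norm(d),np.degrees(np.arctan2(d[1],d[0]))%90)
plan(*P.mean(0),.15,189)
E
```

```text
[[0.62583941 0.22077095]
 [0.56583652 0.21098043]
 [0.55592878 0.27159015]
 [0.6164279  0.28140334]] [0.59100815 0.24618621]
0.06079639524584373 9.267138893857918
0.061414176179242 9.283898839548499
0.06128981831261503 9.213353738156211
0.061358481037574616 8.823182559393189
t 10.55 pos [0.5356 0.2342 0.1833] yaw -170.39 j6 -1.33 grip 0.0853 F [-0.9 -0.8  0.7]
shift units [-0.567  0.026  0.332] roll 0.007 or -3.993 tilt [-0.0029 -0.0011 -1.    ]
```

Request:
carry_out:
  moves:
    - [-0.4,0.03,0,0,1]
    - [-0.56,0.03,0.2,0,1]
    - [-0.56,0.03,0.33,0,1]
    - [-0.56,0.03,0.33,0,1]
    - [-0.56,0.03,0.33,0,1]

```text
clock: 11.05
eef_pos: [0.5885, 0.2469, 0.1518]
tool_rot: [-0.085, 0.996, -0.0, -0.001]
ft_force: [-0.4, 0.1, -0.1]
grip_width: 0.0855
```

```bash
python3 - <<'E'
from h import *
plan(.591,.2455,.044,189.2)
cv2.imwrite('pics/w9.png',imaging.camera('wrist')[:,:,::-1])
E
```

```text
t 11.05 pos [0.5885 0.2469 0.1518] yaw -170.3 j6 -1.34 grip 0.0855 F [-0.4  0.1 -0.1]
shift units [-0.026 -0.017  1.078] roll 0.006 or -3.994 tilt [-0.0028 -0.001  -1.    ]
```

View pics/w9.png

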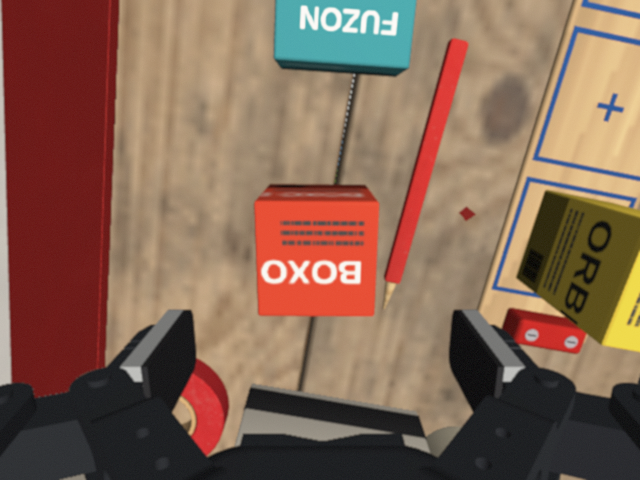

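Request:
carry_out:
  moves:
    - [-0.03,-0.01,0.3,0,1]
    - [-0.03,-0.01,0.6,0,1]
    - [-0.03,-0.01,0.85,0,1]
    - [-0.03,-0.01,1,0,1]
    - [-0.03,-0.01,1,0,1]

```text
clock: 11.6
eef_pos: [0.5914, 0.246, 0.0508]
tool_rot: [-0.084, 0.996, -0.001, -0.002]
ft_force: [-0.5, -0.7, 0.1]
grip_width: 0.0856
```

Request:
carry_out:
  moves:
    - [0,0,0.07,0,1]
    - [0,0,0.07,0,1]
    - [0,0,0.07,0,-1]
    - [0,0,0.07,0,-1]
    - [0,0,0.07,0,-1]
    - [0,0,0.07,0,-1]
    - [0,0,0.07,0,-1]
    - [0,0,0.07,0,-1]

```text
clock: 12.4
eef_pos: [0.5944, 0.247, 0.0467]
tool_rot: [-0.084, 0.996, 0.0, 0.001]
ft_force: [-1.0, 0.4, 6.1]
grip_width: 0.0612
```

```bash
python3 - <<'E'
from h import *
plan(.4318,.0547,.16,178.9)
E
```

```text
t 12.4 pos [0.5944 0.247  0.0467] yaw -170.33 j6 -1.35 grip 0.0612 F [-1.   0.4  6.1]
shift units [ 1.923 -1.622 -1.138] roll 0.12 or -3.88 tilt [ 0.0022  0.001  -1.    ]
```

Request:
carry_out:
  moves:
    - [0,0,-0.2,0,-1]
    - [0,0,-0.5,0,-1]
    - [0,0,-0.8,0,-1]
    - [0,0,-1,0,-1]
    - [0,0,-1,0,-1]

```text
clock: 12.9
eef_pos: [0.5955, 0.2474, 0.1487]
tool_rot: [-0.084, 0.996, 0.001, 0.003]
ft_force: [1.7, 0.7, -0.8]
grip_width: 0.0614
```

Request:
carry_out:
  moves:
    - [0.25,-0.25,0,0,-1]
    - [0.5,-0.5,0,0,-1]
    - [0.75,-0.75,0,0,-1]
    - [0.9,-0.81,0,0,-1]
    - [0.9,-0.81,0,0,-1]

```text
clock: 13.4
eef_pos: [0.5153, 0.1497, 0.1434]
tool_rot: [-0.083, 0.997, -0.001, -0.003]
ft_force: [0.8, 1.0, -1.5]
grip_width: 0.0613
```

Request:
carry_out:
  moves:
    - [0.3,-0.25,0,0.06,-1]
    - [0.6,-0.5,0,0.12,-1]
    - [0.9,-0.7,0,0.12,-1]
    - [0.96,-0.75,0,0.12,-1]
    - [0.96,-0.75,0,0.12,-1]
    - [0.96,-0.75,0,0.12,-1]

```text
clock: 14.0
eef_pos: [0.4378, 0.0623, 0.1453]
tool_rot: [0.01, 1.0, 0.0, 0.001]
ft_force: [-0.1, -1.0, -1.2]
grip_width: 0.0613
```

```bash
python3 - <<'E'
from h import *
plan(.4318,.0547,.052,178.9)
m=imaging.camera_model('wrist');o=bot.get_obs()
cv2.imwrite('pics/w10.png',imaging.camera('wrist')[:,:,::-1])
np.save('w10.npy',[m,o],allow_pickle=True)
E
```

```text
t 14.0 pos [0.4378 0.0623 0.1453] yaw 178.9 j6 -1.41 grip 0.0613 F [-0.1 -1.  -1.2]
shift units [ 0.06  -0.078  0.933] roll -0.0 or 4.0 tilt [ 1.6e-03  6.0e-04 -1.0e+00]
```

View pics/w10.png

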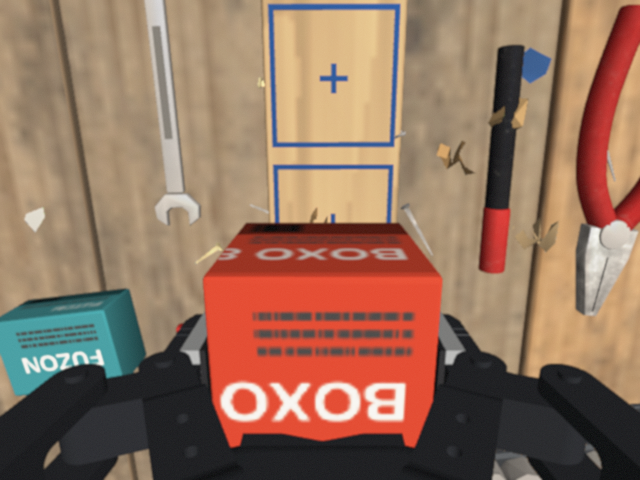

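```bash
python3 - <<'E'
from h import *
m,o=np.load('w10.npy',allow_pickle=True); T=R.from_quat(o['tool_rot'])
P=unproj(m,[[205,278],[441,278]],o['eef_pos'][2]+.0155)
print(T.inv().apply(P-o['eef_pos']))
print(unproj(m,[[333,78]],.005))
E
```

```text
[[-0.03006524 -0.03020968 -0.01547377]
 [ 0.03017765 -0.03021958 -0.01556664]]
[[ 0.43017795 -0.0310205   0.005     ]]
```

Request:
carry_out:
  moves:
    - [0.06,-0.07,0.2,0,-1]
    - [0.06,-0.07,0.4,0,-1]
    - [0.06,-0.07,0.6,0,-1]
    - [0.06,-0.07,0.75,0,-1]
    - [0.06,-0.07,0.8,0,-1]
    - [0.06,-0.07,0.8,0,-1]
    - [0.06,-0.07,0.8,0,-1]

```text
clock: 14.75
eef_pos: [0.4313, 0.0552, 0.0657]
tool_rot: [0.01, 1.0, 0.0, 0.001]
ft_force: [0.1, 0.6, -2.7]
grip_width: 0.0615
```

```bash
python3 - <<'E'
from h import *
plan(.4318,.0547,.052,178.9)
E
```

```text
t 14.75 pos [0.4313 0.0552 0.0657] yaw 178.91 j6 -1.42 grip 0.0615 F [ 0.1  0.6 -2.7]
shift units [-0.005 -0.005  0.137] roll 0.0 or -4.0 tilt [ 1.1e-03  2.0e-04 -1.0e+00]
```

Request:
carry_out:
  moves:
    - [0,0,0.07,0,-1]
    - [0,0,0.13,0,-1]
    - [0,0,0.14,0,-1]
    - [0,0,0.14,0,1]
    - [0,0,0.14,0,1]
    - [0,0,0.14,0,1]
    - [0,0,0.14,0,1]
    - [0,0,0,0,1]
    - [0,0,-0.4,0,1]
    - [0,0,-0.8,0,1]
    - [0,0,-1,0,1]
    - [0,0,-1,0,1]

```text
clock: 15.95
eef_pos: [0.4327, 0.055, 0.1686]
tool_rot: [0.01, 1.0, 0.001, 0.004]
ft_force: [0.7, -0.4, 0.2]
grip_width: 0.0852
```

```bash
python3 - <<'E'
from h import *
plan(.597,.122,.19,95.5)
plan(.598,-.1215,.19,81)
m=imaging.camera_model('wrist');o=bot.get_obs()
cv2.imwrite('pics/w11.png',imaging.camera('wrist')[:,:,::-1])
np.save('w11.npy',[m,o],allow_pickle=True)
E
```

```text
t 15.95 pos [0.4327 0.055  0.1686] yaw 178.87 j6 -1.42 grip 0.0852 F [ 0.7 -0.4  0.2]
shift units [-1.631  0.702 -0.201] roll 0.926 or -3.074 tilt [ 7.4e-03  9.0e-04 -1.0e+00]
t 15.95 pos [0.4327 0.055  0.1686] yaw 178.87 j6 -1.42 grip 0.0852 F [ 0.7 -0.4  0.2]
shift units [-1.689 -1.732 -0.204] roll 1.087 or -2.913 tilt [ 7.4e-03  9.0e-04 -1.0e+00]
```

View pics/w11.png

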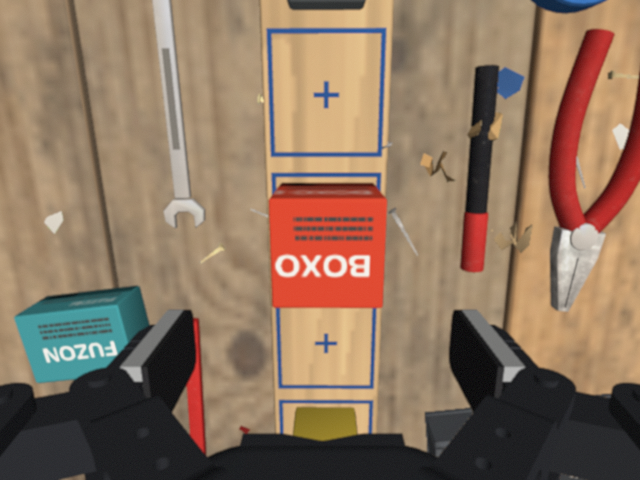

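Request:
carry_out:
  moves:
    - [-0.3,0.1,-0.1,0.09,1]
    - [-0.6,0.2,-0.2,0.18,1]
    - [-0.9,0.3,-0.2,0.27,1]
    - [-1,0.5,-0.2,0.36,1]
    - [-1,0.6,-0.2,0.45,1]
    - [-1,0.7,-0.2,0.54,1]
    - [-1,0.7,-0.2,0.63,1]
    - [-1,0.7,-0.2,0.72,1]
    - [-1,0.7,-0.2,0.81,1]
    - [-1,0.7,-0.2,0.92,1]
    - [-1,0.7,-0.2,0.92,1]

```text
clock: 17.1
eef_pos: [0.5305, 0.1225, 0.1832]
tool_rot: [0.669, 0.743, -0.002, -0.001]
ft_force: [0.5, 0.1, -0.7]
grip_width: 0.0854
```

```bash
python3 - <<'E'
from h import *
plan(.597,.122,.15,95.5)
m=imaging.camera_model('wrist');o=bot.get_obs()
im=imaging.camera('wrist')[:,:,::-1]
cv2.imwrite('pics/w12.png',im)
cv2.imwrite('pics/w12z.png',cv2.resize(im[230:430,220:420],None,fx=3,fy=3,interpolation=cv2.INTER_CUBIC))
np.save('w12.npy',[m,o],allow_pickle=True)
E
```

```text
t 17.1 pos [0.5305 0.1225 0.1832] yaw 96.02 j6 0.12 grip 0.0854 F [ 0.5  0.1 -0.7]
shift units [-0.075  0.662  0.33 ] roll 0.006 or -3.994 tilt [-3.7e-03 -9.0e-04 -1.0e+00]
```

View pics/w12z.png

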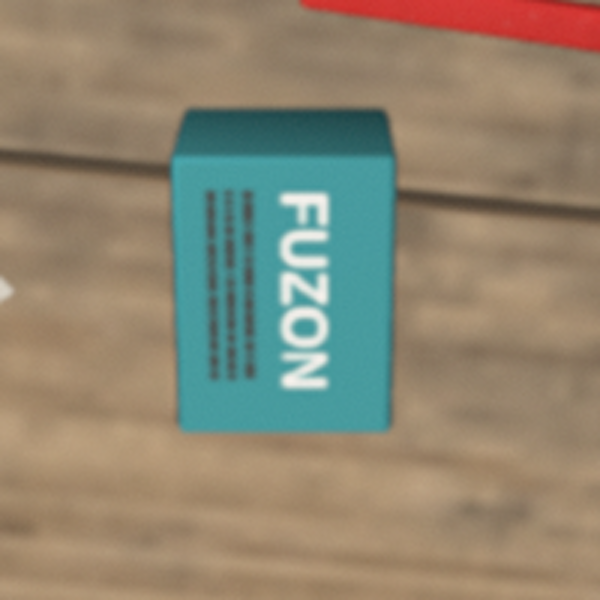

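```bash
python3 - <<'E'
from h import *
m,o=np.load('w12.npy',allow_pickle=True)
P=unproj(m,np.array([(172,155),(396,155),(390,432),(178,431)])/3+[220,230],.035)[:,:2]
print(P,P.mean(0))
for i in range(4):
    d=P[(i+1)%4]-P[i]; print(np.linalg.norm(d),np.degrees(np.arctan2(d[1],d[0]))%90)
plan(*P.mean(0),.13,95.5)
E
```

```text
[[0.56592597 0.09585074]
 [0.56072125 0.14518579]
 [0.62978104 0.15231219]
 [0.63477323 0.10258192]] [0.59780037 0.12398266]
0.04960883376368351 6.022278247319349
0.06942651049995342 5.8915987352472845
0.04998021385680734 5.732449688668822
0.0691755313444949 5.584048370768386
t 17.15 pos [0.5307 0.1225 0.1835] yaw 96.11 j6 0.12 grip 0.0854 F [-0.2 -0.5 -0.6]
shift units [-0.057  0.671  0.533] roll 0.007 or -3.993 tilt [-3.2e-03 -8.0e-04 -1.0e+00]
```

Request:
carry_out:
  moves:
    - [-0.06,0.4,0,0,1]
    - [-0.06,0.67,0.3,0,1]
    - [-0.06,0.67,0.6,0,1]
    - [-0.06,0.67,0.8,0,1]
    - [-0.06,0.67,0.8,0,1]
    - [-0.06,0.67,0.8,0,1]

```text
clock: 17.75
eef_pos: [0.5984, 0.1237, 0.1047]
tool_rot: [0.668, 0.744, -0.001, -0.001]
ft_force: [-0.0, 0.2, -0.6]
grip_width: 0.0853
```

```bash
python3 - <<'E'
from h import *
plan(.5978,.124,.030,95.8)
cv2.imwrite('pics/w13.png',imaging.camera('wrist')[:,:,::-1])
E
```

```text
t 17.75 pos [0.5984 0.1237 0.1047] yaw 96.15 j6 0.1 grip 0.0853 F [-0.   0.2 -0.6]
shift units [ 0.003 -0.004  0.747] roll 0.004 or -3.996 tilt [-1.8e-03 -4.0e-04 -1.0e+00]
```

View pics/w13.png

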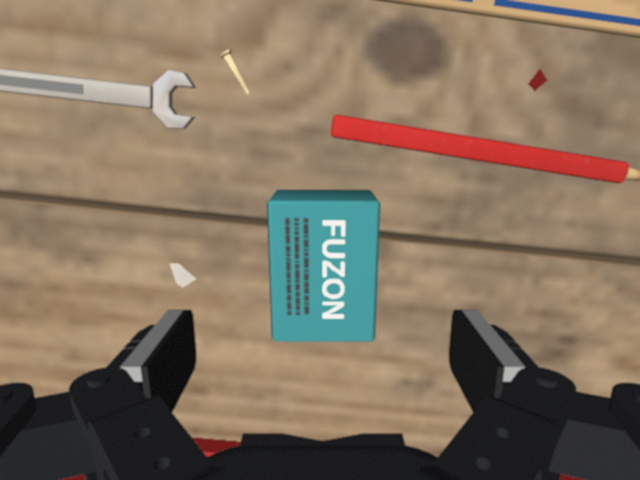

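Request:
carry_out:
  moves:
    - [0,0,0.25,0,1]
    - [0,0,0.5,0,1]
    - [0,0,0.68,0,1]
    - [0,0,0.74,0,1]
    - [0,0,0.74,0,1]
    - [0,0,0.74,0,-1]
    - [0,0,0.74,0,-1]
    - [0,0,0.74,0,-1]
    - [0,0,0.74,0,-1]
    - [0,0,0.74,0,-1]
    - [0,0,0.74,0,-1]
    - [0,0,0.74,0,-1]

```text
clock: 19.0
eef_pos: [0.6002, 0.1242, 0.0331]
tool_rot: [0.669, 0.744, 0.001, 0.001]
ft_force: [-0.1, 0.5, 6.2]
grip_width: 0.0492
```

```bash
python3 - <<'E'
from h import *
plan(.43,-.0312,.14,178.9)
E
```

```text
t 19.0 pos [0.6002 0.1242 0.0331] yaw 96.08 j6 0.1 grip 0.0492 F [-0.1  0.5  6.2]
shift units [-1.364 -1.853 -1.076] roll -0.92 or 3.08 tilt [ 3.4e-03  7.0e-04 -1.0e+00]
```

Request:
carry_out:
  moves:
    - [0,0,-0.2,0,-1]
    - [0,0,-0.5,0,-1]
    - [0,0,-0.8,0,-1]
    - [0,0,-1,0,-1]
    - [0,0,-1,0,-1]

```text
clock: 19.5
eef_pos: [0.6011, 0.1243, 0.1349]
tool_rot: [0.669, 0.744, 0.003, 0.002]
ft_force: [1.2, -0.7, -1.3]
grip_width: 0.049
```

Request:
carry_out:
  moves:
    - [-0.2,-0.25,0,0,-1]
    - [-0.4,-0.5,0,0,-1]
    - [-0.6,-0.75,0,0,-1]
    - [-0.68,-0.9,0,0,-1]
    - [-0.68,-0.9,0,0,-1]

```text
clock: 20.0
eef_pos: [0.5133, 0.0453, 0.1296]
tool_rot: [0.669, 0.743, -0.002, -0.002]
ft_force: [0.3, -0.2, -1.1]
grip_width: 0.0488
```

Request:
carry_out:
  moves:
    - [-0.2,-0.25,0,-0.09,-1]
    - [-0.4,-0.5,0,-0.18,-1]
    - [-0.6,-0.7,0,-0.27,-1]
    - [-0.68,-0.9,0,-0.36,-1]
    - [-0.68,-0.9,0,-0.45,-1]
    - [-0.68,-0.9,0,-0.54,-1]
    - [-0.68,-0.9,0,-0.63,-1]
    - [-0.68,-0.9,0,-0.72,-1]
    - [-0.68,-0.9,0,-0.81,-1]
    - [-0.68,-0.9,0,-0.92,-1]
    - [-0.68,-0.9,0,-0.92,-1]

```text
clock: 21.1
eef_pos: [0.4346, -0.03, 0.1306]
tool_rot: [0.009, 1.0, 0.0, -0.0]
ft_force: [0.5, 0.3, -0.6]
grip_width: 0.0494
```

```bash
python3 - <<'E'
from h import *
plan(.43,-.0312,.038,178.9)
m=imaging.camera_model('wrist');o=bot.get_obs()
cv2.imwrite('pics/w14.png',imaging.camera('wrist')[:,:,::-1])
np.save('w14.npy',[m,o],allow_pickle=True)
E
```

```text
t 21.1 pos [ 0.4346 -0.03    0.1306] yaw 178.96 j6 -1.62 grip 0.0494 F [ 0.5  0.3 -0.6]
shift units [ 0.046 -0.013  0.926] roll 0.001 or -3.999 tilt [-6.e-04  3.e-04 -1.e+00]
```

View pics/w14.png

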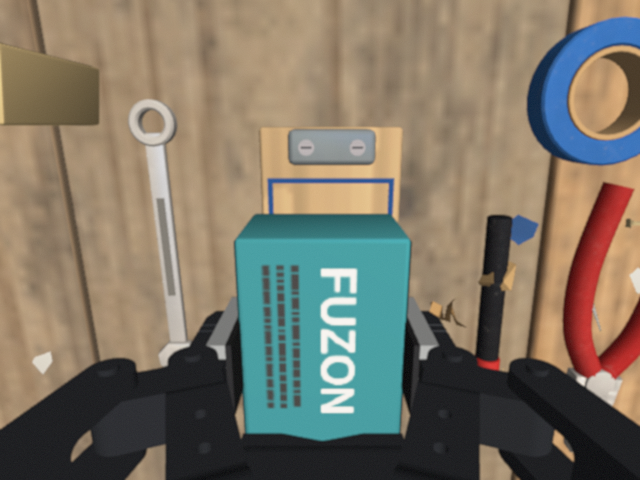

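```bash
python3 - <<'E'
from h import *
m,o=np.load('w14.npy',allow_pickle=True); T=R.from_quat(o['tool_rot'])
P=unproj(m,[[236,241],[410,241]],o['eef_pos'][2]+.003)
print(T.inv().apply(P-o['eef_pos']))
E
```

```text
[[-0.02421952 -0.03661705 -0.00302457]
 [ 0.02442075 -0.03658944 -0.00299488]]
```

Request:
carry_out:
  moves:
    - [0.045,-0.02,0.2,0,-1]
    - [0.045,-0.02,0.4,0,-1]
    - [0.045,-0.02,0.6,0,-1]
    - [0.045,-0.02,0.75,0,-1]
    - [0.045,-0.02,0.8,0,-1]
    - [0.045,-0.02,0.8,0,-1]
    - [0.045,-0.02,0.8,0,-1]

```text
clock: 21.85
eef_pos: [0.4303, -0.0323, 0.0517]
tool_rot: [0.01, 1.0, 0.0, 0.0]
ft_force: [0.2, -0.6, -0.6]
grip_width: 0.0489
```

```bash
python3 - <<'E'
from h import *
plan(.43,-.0312,.038,178.9)
E
```

```text
t 21.85 pos [ 0.4303 -0.0323  0.0517] yaw 178.83 j6 -1.63 grip 0.0489 F [ 0.2 -0.6 -0.6]
shift units [0.004 0.011 0.137] roll -0.001 or 3.999 tilt [ 8.e-04 -0.e+00 -1.e+00]
```

Request:
carry_out:
  moves:
    - [0,0.025,0.07,0,-1]
    - [0,0.025,0.13,0,-1]
    - [0,0.025,0.14,0,-1]
    - [0,0.025,0.14,0,1]
    - [0,0.025,0.14,0,1]
    - [0,0.025,0.14,0,1]
    - [0,0.025,0.14,0,1]
    - [0,0.025,0,0,1]
    - [0,0.025,-0.4,0,1]
    - [0,0.025,-0.8,0,1]
    - [0,0.025,-1,0,1]
    - [0,0.025,-1,0,1]

```text
clock: 23.05
eef_pos: [0.4322, -0.03, 0.1545]
tool_rot: [0.01, 1.0, -0.0, 0.004]
ft_force: [0.1, -0.3, -0.5]
grip_width: 0.0855
```

```bash
python3 - <<'E'
from h import *
plan(.598,-.1215,.19,81)
cv2.imwrite('pics/w15.png',imaging.camera('wrist')[:,:,::-1])
E
```

```text
t 23.05 pos [ 0.4322 -0.03    0.1545] yaw 178.87 j6 -1.62 grip 0.0855 F [ 0.1 -0.3 -0.5]
shift units [-1.678 -0.882 -0.343] roll 1.087 or -2.913 tilt [ 7.3e-03 -5.0e-04 -1.0e+00]
```

View pics/w15.png

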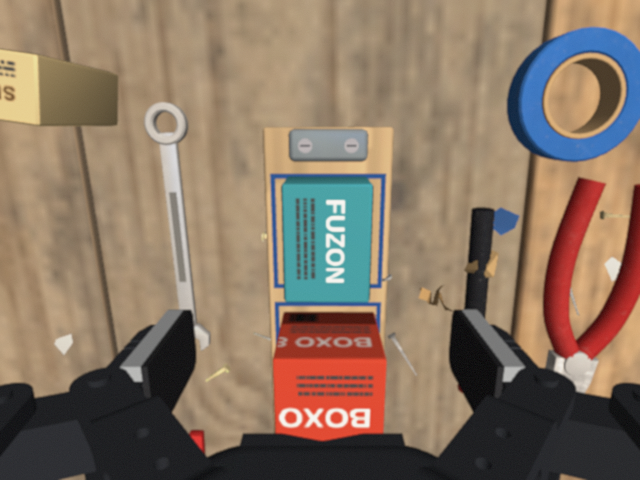

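Request:
carry_out:
  moves:
    - [-0.2,-0.1,-0.2,0.09,1]
    - [-0.5,-0.3,-0.3,0.18,1]
    - [-0.8,-0.6,-0.3,0.27,1]
    - [-1,-0.8,-0.3,0.36,1]
    - [-1,-0.8,-0.3,0.45,1]
    - [-1,-0.8,-0.3,0.54,1]
    - [-1,-0.8,-0.3,0.63,1]
    - [-1,-0.8,-0.3,0.72,1]
    - [-1,-0.8,-0.3,0.81,1]
    - [-1,-0.8,-0.3,0.9,1]
    - [-1,-0.8,-0.3,1,1]
    - [-1,-0.8,-0.3,1,1]

```text
clock: 24.3
eef_pos: [0.5271, -0.1116, 0.1792]
tool_rot: [0.714, 0.7, -0.001, -0.002]
ft_force: [0.1, -0.3, 0.3]
grip_width: 0.0854
```

```bash
python3 - <<'E'
from h import *
plan(.598,-.1215,.14,81)
m=imaging.camera_model('wrist');o=bot.get_obs()
im=imaging.camera('wrist')[:,:,::-1]
cv2.imwrite('pics/w16.png',im)
cv2.imwrite('pics/w16z.png',cv2.resize(im[220:420,220:420],None,fx=3,fy=3,interpolation=cv2.INTER_CUBIC))
np.save('w16.npy',[m,o],allow_pickle=True)
E
```

```text
t 24.3 pos [ 0.5271 -0.1116  0.1792] yaw 88.87 j6 -0.19 grip 0.0854 F [ 0.1 -0.3  0.3]
shift units [-0.085  0.712  0.389] roll 0.087 or -3.913 tilt [-3.7e-03  8.0e-04 -1.0e+00]
```

View pics/w16z.png

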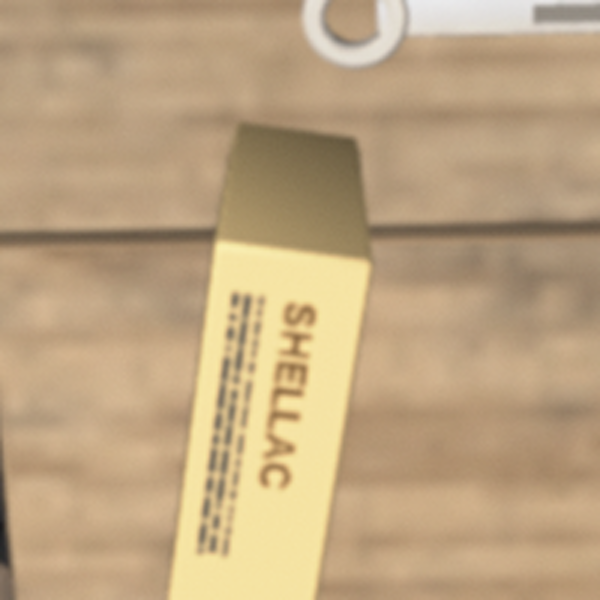

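```bash
python3 - <<'E'
from h import *
m,o=np.load('w16.npy',allow_pickle=True)
P=unproj(m,np.array([(217,240),(372,262),(317,600),(168,600)])/3+[220,220],.075)[:,:2]
print(P)
for a,b in [(0,3),(1,2),(0,1)]:
    d=P[b]-P[a]; print(np.linalg.norm(d),np.degrees(np.arctan2(d[1],d[0])))
u=(P[1]-P[0])/np.linalg.norm(P[1]-P[0]); v=np.array([u[1],-u[0]]); c=(P[0]+P[1])/2+v*.0425; print(c)
plan(*c,.14,81)
E
```

```text
[[ 0.55367468 -0.12910346]
 [ 0.55871395 -0.10013565]
 [ 0.63282564 -0.1118139 ]
 [ 0.63221109 -0.14210916]]
0.07960600749970823 -9.402900364057489
0.07502615712052418 -8.954824266482337
0.029402862247730113 80.13152575937072
[ 0.59806547 -0.12190351]
t 24.35 pos [ 0.5272 -0.1116  0.1795] yaw 89.0 j6 -0.19 grip 0.0855 F [-0.1  0.8  0.7]
shift units [-0.091  0.711  0.392] roll 0.089 or -3.911 tilt [-3.2e-03  7.0e-04 -1.0e+00]
```

Request:
carry_out:
  moves:
    - [-0.09,0.4,0,0.09,1]
    - [-0.09,0.7,0.2,0.092,1]
    - [-0.09,0.7,0.4,0.092,1]
    - [-0.09,0.7,0.4,0.092,1]
    - [-0.09,0.7,0.4,0.092,1]
    - [-0.09,0.7,0.4,0.092,1]

```text
clock: 24.95
eef_pos: [0.598, -0.1222, 0.1422]
tool_rot: [0.762, 0.647, 0.0, 0.0]
ft_force: [0.2, 0.3, 0.4]
grip_width: 0.0858
```

```bash
python3 - <<'E'
from h import *
plan(.598,-.1219,.054,80.7)
cv2.imwrite('pics/w17.png',imaging.camera('wrist')[:,:,::-1])
E
```

```text
t 24.95 pos [ 0.598  -0.1222  0.1422] yaw 80.64 j6 -0.04 grip 0.0858 F [0.2 0.3 0.4]
shift units [ 0.003 -0.001  0.882] roll -0.001 or 3.999 tilt [ 9.e-04 -2.e-04 -1.e+00]
```

View pics/w17.png

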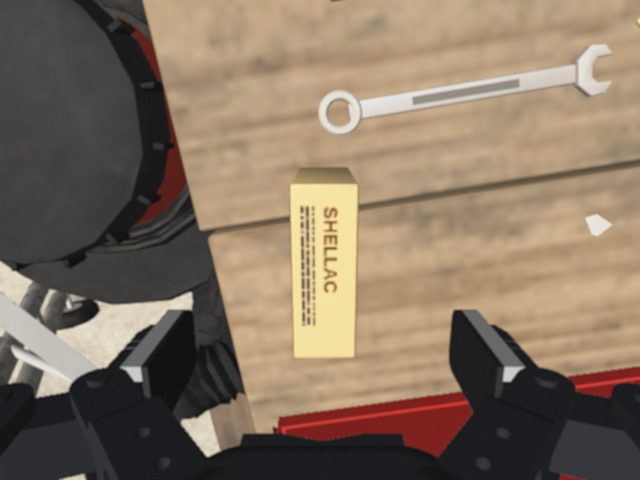

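Request:
carry_out:
  moves:
    - [0,0,0.25,0,1]
    - [0,0,0.5,0,1]
    - [0,0,0.75,0,1]
    - [0,0,0.88,0,1]
    - [0,0,0.88,0,1]
    - [0,0,0.88,0,-1]
    - [0,0,0.88,0,-1]
    - [0,0,0.88,0,-1]
    - [0,0,0.88,0,-1]
    - [0,0,0.88,0,-1]
    - [0,0,0.88,0,-1]
    - [0,0,0.88,0,-1]
    - [0,0,0.88,0,-1]

```text
clock: 26.3
eef_pos: [0.5988, -0.1223, 0.0545]
tool_rot: [0.763, 0.647, 0.001, 0.001]
ft_force: [-0.3, 1.0, 5.1]
grip_width: 0.0295
```

```bash
python3 - <<'E'
from h import *
plan(.4336,.1403,.2,178.9)
E
```

```text
t 26.3 pos [ 0.5988 -0.1223  0.0545] yaw 80.6 j6 -0.04 grip 0.0295 F [-0.3  1.   5.1]
shift units [ 2.321 -2.056 -1.46 ] roll -1.092 or 2.908 tilt [ 2.2e-03 -5.0e-04 -1.0e+00]
```

Request:
carry_out:
  moves:
    - [0,0,-0.2,0,-1]
    - [0,0,-0.5,0,-1]
    - [0,0,-0.8,0,-1]
    - [0,0,-1,0,-1]
    - [0,0,-1,0,-1]

```text
clock: 26.8
eef_pos: [0.5999, -0.1225, 0.1565]
tool_rot: [0.763, 0.647, 0.002, 0.002]
ft_force: [0.6, -0.4, -0.1]
grip_width: 0.0295
```

Request:
carry_out:
  moves:
    - [0.2,-0.25,-0.2,0,-1]
    - [0.4,-0.5,-0.4,0,-1]
    - [0.6,-0.75,-0.46,0,-1]
    - [0.8,-0.9,-0.46,0,-1]
    - [0.8,-0.9,-0.46,0,-1]

```text
clock: 27.3
eef_pos: [0.5197, -0.0263, 0.1979]
tool_rot: [0.762, 0.648, -0.001, -0.002]
ft_force: [-0.7, -0.8, -2.3]
grip_width: 0.0294
```

Request:
carry_out:
  moves:
    - [0.3,-0.25,0,-0.09,-1]
    - [0.6,-0.5,0,-0.18,-1]
    - [0.8,-0.75,0,-0.27,-1]
    - [0.9,-0.9,0,-0.36,-1]
    - [0.9,-0.9,0,-0.45,-1]
    - [0.9,-0.9,0,-0.54,-1]
    - [0.9,-0.9,0,-0.63,-1]
    - [0.9,-0.9,0,-0.72,-1]
    - [0.9,-0.9,0,-0.81,-1]
    - [0.9,-0.9,0,-0.9,-1]
    - [0.9,-0.9,0,-0.9,-1]

```text
clock: 28.4
eef_pos: [0.4478, 0.0745, 0.1978]
tool_rot: [0.16, 0.987, -0.001, -0.001]
ft_force: [0.0, 1.5, -1.1]
grip_width: 0.0294
```

```bash
python3 - <<'E'
from h import *
plan(.4336,.1403,.16,178.9)
E
```

```text
t 28.4 pos [0.4478 0.0745 0.1978] yaw 161.55 j6 -1.08 grip 0.0294 F [ 0.   1.5 -1.1]
shift units [0.343 0.58  0.378] roll -0.193 or 3.807 tilt [-2.4e-03 -6.0e-04 -1.0e+00]
```

Request:
carry_out:
  moves:
    - [0.2,0.3,0,-0.09,-1]
    - [0.34,0.58,0,-0.193,-1]
    - [0.34,0.58,0,-0.193,-1]
    - [0.34,0.58,0,-0.193,-1]
    - [0.34,0.58,0,-0.193,-1]

```text
clock: 28.9
eef_pos: [0.4342, 0.1401, 0.1988]
tool_rot: [0.01, 1.0, -0.0, -0.0]
ft_force: [-0.3, 0.2, -1.4]
grip_width: 0.0293
```

```bash
python3 - <<'E'
from h import *
plan(.4336,.1403,.0595,178.9)
m=imaging.camera_model('wrist');o=bot.get_obs()
cv2.imwrite('pics/w18.png',imaging.camera('wrist')[:,:,::-1])
np.save('w18.npy',[m,o],allow_pickle=True)
E
```

```text
t 28.9 pos [0.4342 0.1401 0.1988] yaw 178.8 j6 -1.24 grip 0.0293 F [-0.3  0.2 -1.4]
shift units [0.004 0.003 1.393] roll -0.001 or 3.999 tilt [-9.e-04 -8.e-04 -1.e+00]
```

View pics/w18.png

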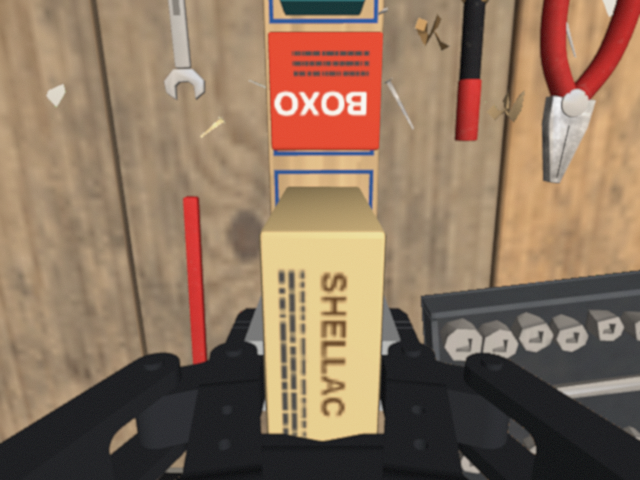

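```bash
python3 - <<'E'
from h import *
m,o=np.load('w18.npy',allow_pickle=True); T=R.from_quat(o['tool_rot'])
P=unproj(m,[[262,234],[384,234]],o['eef_pos'][2]+.0205)
print(T.inv().apply(P-o['eef_pos']))
print(unproj(m,[[268,150],[381,149]],.067))
E
```

```text
[[-0.01435029 -0.04306578 -0.0204783 ]
 [ 0.01445243 -0.04304786 -0.02045153]]
[[0.46408818 0.0853218  0.067     ]
 [0.39932342 0.08614719 0.067     ]]
```

Request:
carry_out:
  moves:
    - [0,0,0.3,0,-1]
    - [0,0,0.6,0,-1]
    - [0,0,0.85,0,-1]
    - [0,0,1,0,-1]
    - [0,0,1,0,-1]
    - [0,0,1,0,-1]

```text
clock: 29.55
eef_pos: [0.4345, 0.1402, 0.0995]
tool_rot: [0.01, 1.0, -0.0, -0.0]
ft_force: [-0.5, 0.7, -0.8]
grip_width: 0.0294
```

```bash
python3 - <<'E'
from h import *
plan(.4336,.1403,.0595,178.9)
E
```

```text
t 29.55 pos [0.4345 0.1402 0.0995] yaw 178.85 j6 -1.24 grip 0.0294 F [-0.5  0.7 -0.8]
shift units [0.009 0.001 0.4  ] roll -0.001 or 3.999 tilt [-2.e-04 -2.e-04 -1.e+00]
```

Request:
carry_out:
  moves:
    - [0,0.01,0.15,0,-1]
    - [0,0.01,0.28,0,-1]
    - [0,0.01,0.36,0,-1]
    - [0,0.01,0.4,0,-1]
    - [0,0.01,0.405,0,-1]
    - [0,0.01,0.405,0,0.4]
    - [0,0.01,0.405,0,0.4]
    - [0,0.01,0.405,0,0.4]
    - [0,0.01,0.405,0,0.4]
    - [0,0.01,0.405,0,0.4]
    - [0,0.01,0.2,0,0.4]
    - [0,0.01,-0.2,0,0.4]
    - [0,0.01,-0.6,0,0.4]
    - [0,0.01,-1,0,0.4]
    - [0,0.01,-1,0,0.4]

```text
clock: 31.05
eef_pos: [0.4377, 0.1429, 0.205]
tool_rot: [0.009, 1.0, 0.002, 0.005]
ft_force: [0.4, -0.4, -0.4]
grip_width: 0.0598
```

Request:
carry_out:
  moves:
    - [0,-0.3,0,0,0.4]
    - [0,-0.7,-0.3,0,0.4]
    - [0,-1,-0.6,0,0.4]
    - [0,-1,-0.6,0,0.4]

```text
clock: 31.45
eef_pos: [0.4342, 0.0393, 0.2627]
tool_rot: [0.011, 1.0, -0.0, 0.003]
ft_force: [0.8, 0.6, 0.4]
grip_width: 0.0599
```

Request:
carry_out:
  moves:
    - [0,-0.4,0,0,0.4]
    - [0,-0.8,0,0,0.4]
    - [0,-1,0,0,0.4]
    - [0,-1,0,0,0.4]

```text
clock: 31.85
eef_pos: [0.4301, -0.0598, 0.2582]
tool_rot: [0.011, 1.0, 0.0, -0.001]
ft_force: [-0.1, 1.1, -0.5]
grip_width: 0.0602
```

Request:
carry_out:
  moves:
    - [0,-0.4,0,0,0.4]
    - [0,-0.8,0,0,0.4]
    - [0,-1,0,0,0.4]
    - [0,-1,0,0,0.4]
    - [0,-1,0,0,0.4]

```text
clock: 32.35
eef_pos: [0.4287, -0.1573, 0.2585]
tool_rot: [0.009, 1.0, 0.001, -0.001]
ft_force: [0.2, 0.1, 0.8]
grip_width: 0.06
```

Request:
carry_out:
  moves:
    - [0,-0.4,0,0,0.4]
    - [0,-0.8,0,0,0.4]
    - [0,-1,0,0,0.4]
    - [0,-1,0,0,0.4]
    - [0,-1,0,0,0.4]

```text
clock: 32.85
eef_pos: [0.4272, -0.2568, 0.2589]
tool_rot: [0.008, 1.0, 0.001, -0.0]
ft_force: [-0.0, 0.9, 0.6]
grip_width: 0.0598
```

```bash
python3 - <<'E'
from h import *
print(bot.get_obs()['eef_pos'],bot.get_obs()['clock'])
im=imaging.camera('top')[:,:,::-1]
cv2.imwrite('pics/t19.png',im)
cv2.imwrite('pics/t19z.png',cv2.resize(im[250:360,160:460],None,fx=2.6,fy=2.6,interpolation=cv2.INTER_CUBIC))
cv2.imwrite('pics/s19.png',imaging.camera('side')[:,:,::-1])
E
```

```text
[ 0.42718535 -0.25675319  0.25886909] 32.85
```

View pics/t19z.png

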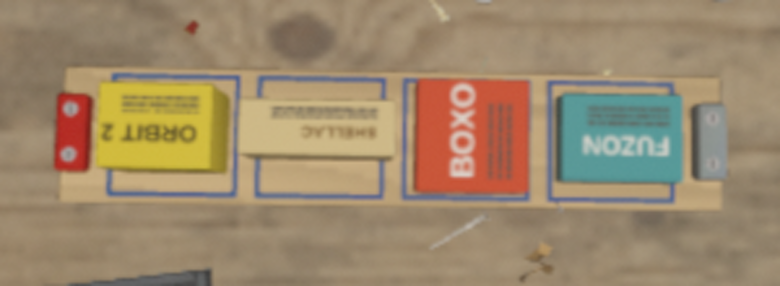

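View pics/s19.png

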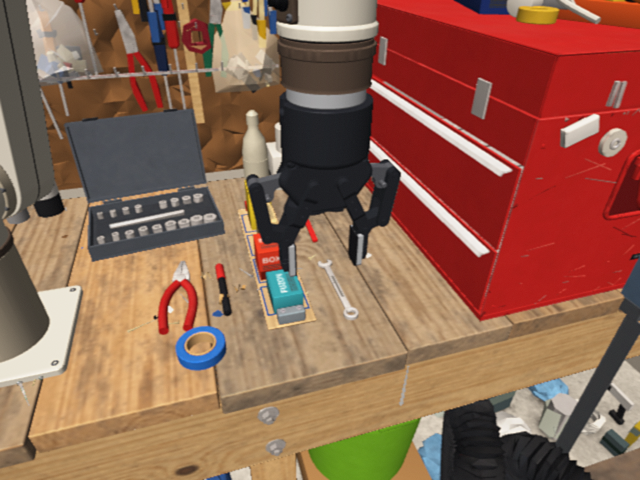

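```bash
python3 - <<'E'
from h import *
m=imaging.camera_model('top')
b=unproj(m,[[227,302],[283,302.5],[339,303.5],[395,304.5]],.005)[:,:2]
o=b.mean(0); a=np.polyfit(b[:,1],b[:,0],1)[0]; ey=np.array([a,1])/np.hypot(a,1); ex=np.array([ey[1],-ey[0]])
C={'yellow':(.095,[(100,82),(212,88),(210,171),(98,165)]),'tan':(.08,[(242,98),(393,103),(391,158),(241,153)]),
'orange':(.067,[(417,79),(528,83),(527,192),(416,190)]),'teal':(.04,[(558,93),(682,95),(682,181),(558,181)])}
for n,(z,p) in C.items():
    P=unproj(m,np.array(p)/2.6+[160,250],z)[:,:2]; c=P.mean(0)-o
    d=P[0]-P[1]+P[3]-P[2]
    print(n,'board x,y mm',(c@ex*1e3).round(1),(c@ey*1e3).round(1),'size',np.linalg.norm(d)/2,'ang',np.degrees(np.arctan2(d@ex,d@ey)).round(1))
E
```

```text
yellow board x,y mm -0.2 126.0 size 0.058816091094458525 ang 2.2
tan board x,y mm 1.1 41.7 size 0.08106033343210235 ang 1.0
orange board x,y mm -1.1 -43.0 size 0.06116553448556212 ang 0.7
teal board x,y mm 0.7 -129.2 size 0.0711271465358105 ang -0.4
```

All four are within about 3 mm and 2° of their targets.

```bash
python3 -c "
from workcell import order
print(order.job_done())"
```

```text
the job is handed in; nothing more can be done
None
```

I placed the four cartons upright on the board in order of height: yellow next to the red block, then tan, orange and teal next to the grey block. The job was handed in at about 33 s of the 128 s allowed; no verdict was reported.

The last check used the top camera with the arm drawn well clear. Offsets are relative to each bay's centre:

| Carton | Across the bay (mm, limit 12) | Along the row (mm, limit 12) | Angle to board (°, limit about 11.5) |
|---|---|---|---|
| Yellow | -0.2 | -3.0 | 2.2 |
| Tan | 1.1 | -1.3 | 1.0 |
| Orange | -1.1 | 0.0 | 0.7 |
| Teal | 0.7 | -0.2 | -0.4 |

- **Cross-checks:** wrist views taken during placing put yellow and orange within about 2 mm of their bay centres, which agrees. The camera views gave bay positions up to about 2 mm apart, in line with the stated calibration.
- **Not confirmed:** in the last side view the gripper hid tan entirely and most of yellow, so for those two the final check is the top view only.
- **Forces:** the wrist force readings I saw reached about 6 N, when the gripper closed on the cartons. I only saw the reading at the end of each move.

No check failed.

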